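# Scrape the finished collars off the bench shovel into the square tray

### The arm

A 6-joint arm with a two-finger parallel gripper is mounted at the origin on the work surface. World frame = base frame: x ahead of the robot, y to its left, z up, the work surface at z = 0. Lengths are in m, angles in degrees, forces in N, time in s.
With the tool pointing down it reaches from about 0.3 to 0.85 m from the base axis. Payload 5.4 kg.
Tool frame: the origin (TCP) lies between the finger pads; the fingertips stand 8 mm ahead of it and the grasp point (between the pads) lies 11 mm behind it; z points along the fingers, y is the line along which they close (so a half turn about z gives the same grasp; the last joint's range is limited). The gripper opens to 85 mm and grips with 20 to 120 N. Pads are 22 mm wide; open, the fingers measure 114 mm over their backs; the gripper's body (76 mm by 85 mm) begins 54 mm behind the grasp point. The pads swing forward as they close: fully open they stand 13 mm farther back than shut.
Start: joints at [-78.501, 9.076, 91.501, -0, 79.423, -12.038], TCP at [0.23, -0.527, 0.239] pointing down, gripper open.
Joint ranges: [-166.64, 166.64], [-54.1, 131.32], [10.49, 154.53], [-73.88, 253.88], [9.74, 151.15], [-171.62, 171.62]. Speed limits (degrees/s): [147.25, 147.25, 180, 180, 180, 180].

### API

Orientations are given as a 3x3 rotation matrix whose columns are the frame's x, y, z axes.
In Python, from workcell import robot gives the robot as it stands.
- The arm moves only by the tool play_rows, never from a script. Its argument "rows" is one flat list of numbers, 7 for each row, row after row: the turn, a rotation vector about the tool's x, y, z in units of 6 degrees (1.0 is 6 degrees), then the shift along the tool's x, y, z in mm, then the closure, from -1 (fully open) to 1 (shut), so that 0 is half open. A call has exactly 5 rows; each row shifts and turns the commanded pose from where the row before left it, along the tool's axes as they then stand; what a row does not reach is not made up. A row lasts 1/10 s, in which the tool goes at most 50 mm and 8.59 degrees, less where a joint would pass 70% of its speed; a pose out of reach is approached as far as the arm can. A call is refused whole if a number of a shift passes 50 or a number of a turn 1, either way. A call with a gripper value outside its range is refused whole. The fingers move at their own pace and stop on an object; "newtons" is the grip in N (left out, the last holds). Time passes only in rows, so rows that do not move let the fingers close, or fill a call up. It gives the time, the measured TCP pose, the force, the opening and the grip force at its end, in the units of the state.
- robot.observe(): the state, without advancing time (a new reading comes with each control period).
- robot.grab_frame(name): name is "side" or "top" or "wrist"; returns the picture (420x560x3 uint8, red, green, blue); there is no depth.
- robot.get_calibration(name): a dict with "fx", "fy", "cx", "cy" (pixels), "world_from_camera" (4x4, takes a point from camera to world coordinates). Camera axes: x right, y up, looking along -z (the intrinsics and any distortion apply to the point x, -y, -z); pixel columns grow to the right and rows downward; lengths in m; the calibration is good to about 2 mm. A picture is of the moment at which its call begins: read the wrist's pose just before it. get_calibration takes no time and is no camera call; for the wrist camera it gives the pose at the moment of the call.
- robot.hand_in(): hands the job in; it is judged then, once.
The state is a dict: "time_s": time; "joint_pos": joint angles; "qvel": joint speeds; "effort": joint torques, N m; "position": TCP position; "tcp_rot": TCP orientation; "wrist_force": force on the tool from outside, world axes, zero at the start; "moment": the same for the moment, N m; "finger_gap": finger opening in m; "grasp_force": force on a finger pad.
Only numpy, scipy, OpenCV 4.12 (cv2) and the standard library are available. Lean on these libraries where they do the work, as an engineer would, in place of code of your own. Each camera call takes 0.05 s, during which the arm holds its last target. There are 200 camera calls.

### The job

Pick up the flat bench shovel by its handle, keeping it level so that the two dark steel collars stay on it, and press its front lip onto the rim of the low square steel tray (not the round tin). With the lip there on the rim, tip the shovel so that both collars slide off into the tray, then lay the empty shovel flat on the bench and let go. Leave the tray where it stands.

Things in the scene. Friction and masses are not known exactly. Their poses are not given: they have to be found in the camera images.
- shovel: Flat steel hand shovel, wooden handle, 0.28 kg, lying level on the bench. Origin: underside of the blade, middle of its open front lip; +x out over the lip (at the start to the robot's left, within 20 deg), +z up. Blade x -110 to 0 mm, 100 wide, 2 thick; side walls 12 high, back wall 18. Balance point, laden, near x = -120. Under the handle's end (x = -240) a foot reaches down to z = 0.
- shovel_grip (a point): Where to grip the shovel from above: middle of its wooden handle bar's front part, at shovel x = -150, y = 0, z = 45 mm; same axes as the shovel. The bar is 22 mm wide (y), 24 mm high, runs straight along x from -120 to -250 mm, clear on both sides and above.
- collar_1: Shaft collar of dark blackened steel (thick ring), 28 mm outside, 14 mm bore, 12 mm high, 40 g, lying flat on the blade beside its twin. Origin: centre of its underside. On the polished blade collars stay put while it is level and start to slide at a slope of 13 to 20 degrees; 30 to 40 degrees clears the blade.
- collar_2: Shaft collar of dark blackened steel (thick ring), 28 mm outside, 14 mm bore, 12 mm high, 40 g, lying flat on the blade beside its twin. Origin: centre of its underside. On the polished blade collars stay put while it is level and start to slide at a slope of 13 to 20 degrees; 30 to 40 degrees clears the blade.
- tray: Low square open tray of bare steel, 130 x 130 mm outside, 45 mm high, walls and floor 4 mm, 0.9 kg, loose on the bench, to the left of the shovel. Origin: centre of its underside; x, y parallel to its sides, z up; +y to the robot's left within 15 deg. A round tin (84 mm wide, 60 mm high) stands nearer to or farther from the robot, 150 mm or more off between centres; the side facing the shovel is clear.
Things that resemble listed ones, but are neither listed nor needed, are in the scene too. What is shaped like the collar_1 but blue or brown is not meant.

How it is judged:
By the outcome, as a careful person would: the job done as asked, in the order asked, and still so for the second after the job is handed in, with the robot touching nothing.
It also fails if it takes over 61 s, if anything falls off the work surface, if the arm or the gripper's body presses on something with over 40 N, if the wrist force passes 120 N, or if a joint passes its speed limit or range.

## Working session

There is one attempt and no reset: what is moved stays moved. The work goes in short steps, Python scripts to look and compute and a tool call to move; the robot and the scene stay as the last step left them, time stands still between calls to the robot, and variables do not carry over. Pictures are saved under pics/ and viewed, at most 10 in all, crops included, and the job is handed in when it is done.

Besides the shell and the picture viewer there is one more tool, called after ">>>" by a JSON object that holds its "name" and its "arguments", one argument or row to a line. play_rows: Moves the arm, as the interface text tells. Its arguments: {"type":"object","properties":{"rows":{"type":"array"},"newtons":{"type":"number"}},"required":["rows"]}

```bash
mkdir -p pics; ls
python3 - <<'E'
from workcell import robot
import cv2,numpy as np
for n in ("top","side"):
    f=robot.grab_frame(n); cv2.imwrite(f"pics/{n}0.png",f[:,:,::-1])
    c=robot.get_calibration(n); print(n,{k:np.round(v,4).tolist() for k,v in c.items() if not isinstance(v,str)})
print(robot.observe())
E
```

```text
pics
top {'fx': 384.3743, 'fy': 384.3743, 'cx': 273.975, 'cy': 210.4729, 'world_from_camera': [[-0.1582, 0.9652, -0.2084, 0.3634], [-0.9874, -0.1545, 0.034, 0.0155], [0.0006, 0.2111, 0.9775, 0.7377], [0.0, 0.0, 0.0, 1.0]]}
side {'fx': 437.4861, 'fy': 437.4861, 'cx': 276.5203, 'cy': 206.3167, 'world_from_camera': [[0.9517, 0.1796, -0.2492, 0.3415], [-0.3067, 0.5997, -0.7392, -0.487], [0.0167, 0.7798, 0.6258, 0.4761], [0.0, 0.0, 0.0, 1.0]]}
{'time_s': 0.1, 'joint_pos': array([-7.84999631e+01,  9.11072371e+00,  9.15645016e+01, -1.35770381e-04,
        7.94240927e+01, -1.20364666e+01]), 'qvel': array([-0.07391707, -0.08254914, -0.23747726, -0.01376494,  0.03033323,
       -0.00603942]), 'effort': array([-5.69937424e-05, -3.96991932e+01, -3.32338393e+01, -1.20919062e-04,
        4.22479876e-03,  1.52960737e-06]), 'position': array([ 0.22950127, -0.5266358 ,  0.23840283]), 'tcp_rot': array([[ 9.16805731e-01,  3.99333358e-01, -3.47873362e-04],
       [ 3.99333348e-01, -9.16804228e-01,  1.69816275e-03],
       [ 3.59201265e-04, -1.69580278e-03, -9.99998498e-01]]), 'wrist_force': array([ 0.75331571,  0.04146622, -0.47569523]), 'moment': array([-0.04651771,  0.01458372, -0.01287318]), 'grasp_force': 0.0, 'finger_gap': 0.08559849954829936}
```

View pics/top0.png

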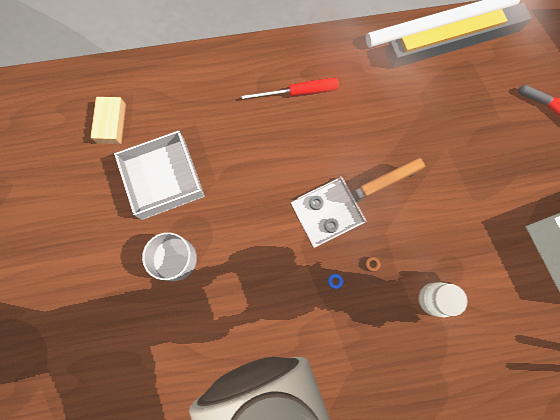

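View pics/side0.png

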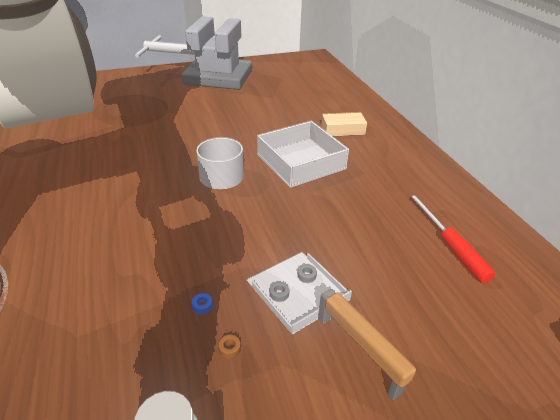

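Top view: the shovel's blade is near (328,212) with its lip facing left, edge (292,203)–(315,246), and its handle runs (362,192)–(425,163).

- **Collar candidates:** dark (316,203) and (331,226) are on the blade and are the ones wanted. Blue (336,281) and brown (373,264) are not.
- **Tray candidates:** the square tray at (160,175) is the one wanted. The round tin at (170,257) is not.
- **Handle candidates:** the wooden bar (393,178) is the one wanted. The red screwdriver (315,88) and the wood block (108,120) are not.

```bash
cat > h.py <<'E'
from workcell import robot
import cv2,numpy as np
def ray(n,uv,c=None):
    c=c or robot.get_calibration(n); M=np.array(c["world_from_camera"])
    d=np.array([(uv[0]-c["cx"])/c["fx"],-(uv[1]-c["cy"])/c["fy"],-1.]); return M[:3,3],M[:3,:3]@d
def onz(n,uv,z,c=None):
    o,d=ray(n,uv,c); return o+d*(z-o[2])/d[2]
def handle(img):
    h=cv2.cvtColor(img,cv2.COLOR_RGB2HSV)
    m=cv2.inRange(h,(9,120,130),(20,255,255)); m=cv2.morphologyEx(m,cv2.MORPH_OPEN,np.ones((3,3)))
    cs,_=cv2.findContours(m,cv2.RETR_EXTERNAL,cv2.CHAIN_APPROX_NONE)
    return max(cs,key=cv2.contourArea) if cs else None
E
python3 - <<'E'
from h import *
for n in ("top","side"):
    f=cv2.imread(f"pics/{n}0.png")[:,:,::-1].copy()
    k=handle(f); r=cv2.minAreaRect(k); b=cv2.boxPoints(r)
    print(n,np.round(r[0],1),np.round(r[1],1),r[2],cv2.contourArea(k)); 
    print(b.round(1).tolist()); print([onz(n,p,.05).round(3).tolist() for p in b])
for p in [(115,153),(181,132),(204,194),(138,217)]: print("tray",onz("top",p,.045).round(4))
for p in [(257,136),(312,124),(347,154),(292,182)]: print("trayS",onz("side",p,.045).round(4))
for p in [(292,203),(315,246),(366,222),(342,178)]: print("blade",onz("top",p,.012).round(4))
for p in [(249,283),(303,255)]: print("lipS",onz("side",p,.008).round(4))
t=cv2.imread("pics/top0.png"); s=cv2.imread("pics/side0.png")
a=cv2.resize(t[120:270,100:440],None,fx=2.35,fy=2.35,interpolation=2)[:350,:800]
b=cv2.resize(s[110:410,180:420],None,fx=1,fy=1)
b=cv2.resize(s[245:330,230:430],(588,250))
o=np.zeros((600,800,3),np.uint8); o[:a.shape[0],:a.shape[1]]=a; o[350:,:588]=b; cv2.imwrite("pics/crop1.png",o)
E
```

```text
top [279.5 221.5] [395. 559.] 90.0 149994.0
[[-0.0, 24.0], [559.0, 24.0], [559.0, 419.0], [0.0, 419.0]]
[[0.983, 0.483, 0.05], [0.803, -0.646, 0.05], [0.091, -0.414, 0.05], [0.236, 0.49, 0.05]]
side [366.5 234. ] [370. 385.] 90.0 100256.5
[[174.0, 49.0], [559.0, 49.0], [559.0, 419.0], [174.0, 419.0]]
[[0.452, 0.766, 0.05], [1.524, 0.477, 0.05], [0.674, -0.38, 0.05], [0.316, -0.268, 0.05]]
tray [0.6695 0.2727 0.045 ]
tray [0.6923 0.144  0.045 ]
tray [0.5626 0.115  0.045 ]
tray [0.5384 0.2399 0.045 ]
trayS [0.5442 0.2435 0.045 ]
trayS [0.6665 0.2594 0.045 ]
trayS [0.6865 0.1326 0.045 ]
trayS [0.5585 0.0773 0.045 ]
blade [ 0.5272 -0.0466  0.012 ]
blade [ 0.4378 -0.0756  0.012 ]
blade [ 0.4678 -0.1806  0.012 ]
blade [ 0.5615 -0.1523  0.012 ]
lipS [ 0.4383 -0.0865  0.008 ]
lipS [ 0.5302 -0.0569  0.008 ]
```

View pics/crop1.png

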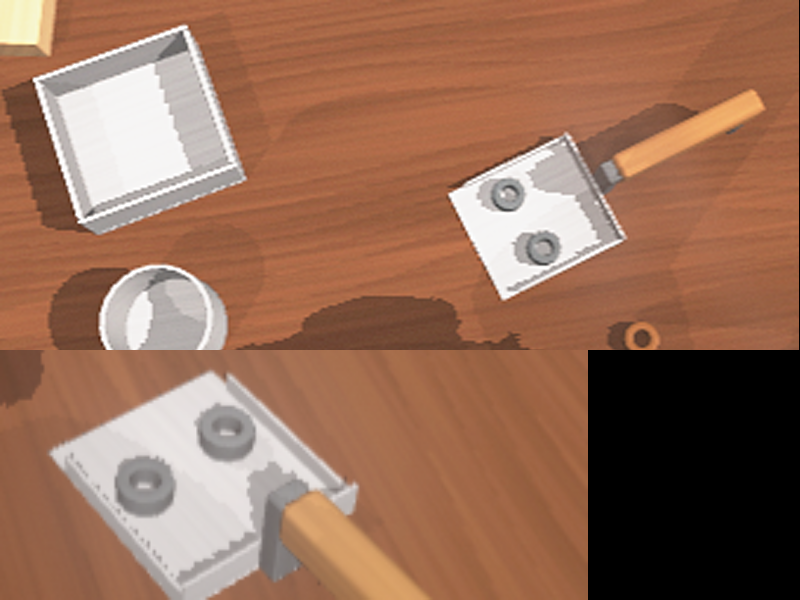

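The crop confirms two dark collars on the blade, at crop (508,195) and (543,248), and the handle running (615,168)–(758,100). Next I measure the handle axis.

```bash
cat >> h.py <<'E'
def handle(img):
    f=img.astype(int); m=((f[...,0]>175)&(f[...,0]-f[...,2]>80)&(f[...,1]-f[...,2]>35)&(f[...,0]-f[...,1]<95)).astype(np.uint8)*255
    m=cv2.morphologyEx(m,cv2.MORPH_OPEN,np.ones((3,3)))
    cs,_=cv2.findContours(m,cv2.RETR_EXTERNAL,cv2.CHAIN_APPROX_NONE)
    return max(cs,key=cv2.contourArea)
E
python3 - <<'E'
from h import *
for n in ("top","side"):
    f=cv2.imread(f"pics/{n}0.png")[:,:,::-1].copy()
    k=handle(f); r=cv2.minAreaRect(k); b=cv2.boxPoints(r)
    print(n,np.round(r[0],1),np.round(r[1],1),round(r[2],1),cv2.contourArea(k)); 
    P=np.array([onz(n,p,.055)[:2] for p in b]); print(P.round(4).tolist())
    for i in range(4):
        d=P[(i+1)%4]-P[i]; print(np.linalg.norm(d).round(4),np.degrees(np.arctan2(d[1],d[0])).round(1))
    print("mid",P.mean(0))
E
```

```text
top [454.3  29.7] [ 15.6 105.7] 73.8 1408.5
[[0.8214, -0.3182], [0.8554, -0.5396], [0.82, -0.5384], [0.7869, -0.3191]]
0.224 -81.2
0.0355 178.1
0.2218 98.6
0.0345 1.4
mid [ 0.82092744 -0.42881932]
side [372.  336.2] [116.6  23.1] 49.0 1784.5
[[0.5101, -0.1795], [0.5406, -0.1637], [0.567, -0.298], [0.5407, -0.3074]]
0.0344 27.5
0.137 -78.9
0.0279 -160.4
0.1315 103.5
mid [ 0.53958384 -0.23716086]
```

Run:
```python
from h import *
f=cv2.imread("pics/top0.png")[:,:,::-1].copy(); g=np.zeros_like(f); g[145:215,350:440]=f[145:215,350:440]
k=handle(g); r=cv2.minAreaRect(k); b=cv2.boxPoints(r); print(np.round(r[0],1),np.round(r[1],1),round(r[2],1))
P=np.array([onz("top",p,.055)[:2] for p in b]); print(P.round(4).tolist())
for i in range(4):
    d=P[(i+1)%4]-P[i]; print(np.linalg.norm(d).round(4),np.degrees(np.arctan2(d[1],d[0])).round(1))
print("mid",P.mean(0))
# blade corners/lip from white mask, collars dark
h=cv2.cvtColor(f,cv2.COLOR_RGB2HSV); m=cv2.inRange(h,(0,0,60),(180,70,255))
m2=np.zeros_like(m); m2[170:255,285:372]=m[170:255,285:372]
cs,_=cv2.findContours(m2,cv2.RETR_EXTERNAL,cv2.CHAIN_APPROX_NONE); c=max(cs,key=cv2.contourArea)
for p in cv2.approxPolyDP(c,4,True)[:,0]: print("blade",p,onz("top",p,.006)[:2].round(4))
m3=np.zeros_like(m); m3[125:225,105:210]=m[125:225,105:210]
cs,_=cv2.findContours(m3,cv2.RETR_EXTERNAL,cv2.CHAIN_APPROX_NONE); c=max(cs,key=cv2.contourArea)
for p in cv2.approxPolyDP(c,4,True)[:,0]: print("tray",p,onz("top",p,.045)[:2].round(4))
```

```text
[393.3 176. ] [11.  66.7] 64.0
[[0.5298, -0.1738], [0.5677, -0.2964], [0.5472, -0.3007], [0.5099, -0.1787]]
0.1284 -72.8
0.0209 -168.2
0.1276 107.0
0.0205 13.8
mid [ 0.53862547 -0.23738921]
blade [360 188] [ 0.5373 -0.1847]
blade [351 194] [ 0.5281 -0.1647]
blade [340 177] [ 0.5658 -0.1501]
blade [291 202] [ 0.5308 -0.0455]
blade [313 247] [ 0.4372 -0.0722]
blade [366 221] [ 0.4706 -0.1826]
blade [356 204] [ 0.5068 -0.1703]
blade [364 195] [ 0.5221 -0.1895]
tray [179 131] [0.6949 0.1475]
tray [114 153] [0.6698 0.2746]
tray [133 214] [0.5455 0.2485]
tray [141 219] [0.5338 0.2348]
tray [204 196] [0.5588 0.1155]
```

>>> {"name": "play_rows", "arguments": {
  "rows": [0,0,0,40,-17.7,0,-1,0,0,0,40,-17.7,0,-1,0,0,0,40,-17.7,0,-1,0,0,0,40,-17.7,0,-1,0,0,0,40,-17.7,0,-1]
}}

```text
time_s: 0.6
position: [0.3784, -0.3645, 0.2389]
tcp_rot: [[0.917, 0.399, -0.0], [0.399, -0.917, 0.001], [-0.0, -0.001, -1.0]]
wrist_force: [0.9, -0.2, 0.3]
finger_gap: 0.086
grasp_force: 0.0
```

>>> {"name": "play_rows", "arguments": {
  "rows": [0,0,0,40,-17.7,0,-1,0,0,0,40,-17.7,0,-1,0,0,0,40,-17.7,0,-1,0,0,0,40,-17.7,0,-1,0,0,0,40,-17.7,0,-1]
}}

```text
time_s: 1.1
position: [0.5264, -0.2034, 0.2389]
tcp_rot: [[0.917, 0.399, -0.001], [0.399, -0.917, 0.0], [-0.0, -0.001, -1.0]]
wrist_force: [-0.1, -1.4, -0.1]
finger_gap: 0.0854
grasp_force: 0.0
```

>>> {"name": "play_rows", "arguments": {
  "rows": [0,0,-1,0,0,0,-1,0,0,-1,0,0,0,-1,0,0,-1,0,0,0,-1,0,0,-1,0,0,0,-1,0,0,-1,0,0,0,-1]
}}

```text
time_s: 1.6
position: [0.5254, -0.2049, 0.2387]
tcp_rot: [[0.591, 0.807, -0.001], [0.807, -0.591, 0.001], [-0.0, -0.001, -1.0]]
wrist_force: [-0.3, 0.4, -0.2]
finger_gap: 0.0851
grasp_force: 0.0
```

>>> {"name": "play_rows", "arguments": {
  "rows": [0,0,-1,0,0,0,-1,0,0,-1,0,0,0,-1,0,0,-1,0,0,0,-1,0,0,-1,0,0,0,-1,0,0,-1,0,0,0,-1]
}}

```text
time_s: 2.1
position: [0.5253, -0.2049, 0.2387]
tcp_rot: [[0.108, 0.994, -0.001], [0.994, -0.108, 0.001], [0.001, -0.001, -1.0]]
wrist_force: [1.2, 0.2, 0.5]
finger_gap: 0.0856
grasp_force: 0.0
```

>>> {"name": "play_rows", "arguments": {
  "rows": [0,0,-1,0,0,10,-1,0,0,-1,0,0,10,-1,0,0,-1,0,0,10,-1,0,0,-0.95,0,0,10,-1,0,0,0,0,0,0,-1]
}}

```text
time_s: 2.6
position: [0.5245, -0.2044, 0.1972]
tcp_rot: [[-0.297, 0.955, -0.003], [0.955, 0.297, 0.002], [0.003, -0.003, -1.0]]
wrist_force: [-0.2, -0.1, -0.3]
finger_gap: 0.0857
grasp_force: 0.0
```

Run:
```python
from h import *
o=robot.observe(); f=robot.grab_frame("wrist"); cv2.imwrite("pics/w1.png",f[:,:,::-1])
c=robot.get_calibration("wrist"); np.save("w1.npy",np.array([c["fx"],c["fy"],c["cx"],c["cy"]])); np.save("w1M.npy",c["world_from_camera"])
print(o["time_s"],o["position"].round(4),o["tcp_rot"].round(3).tolist(),o["joint_pos"].round(1),np.round(c["world_from_camera"],3).tolist())
```

```text
2.6 [ 0.5245 -0.2044  0.1972] [[-0.297, 0.955, -0.003], [0.955, 0.297, 0.002], [0.003, -0.003, -1.0]] [-33.6   9.5  95.9   0.   74.8 -50.8] [[0.956, -0.281, -0.084, 0.504], [0.294, 0.914, 0.281, -0.132], [-0.003, -0.293, 0.956, 0.333], [0.0, 0.0, 0.0, 1.0]]
```

View pics/w1.png

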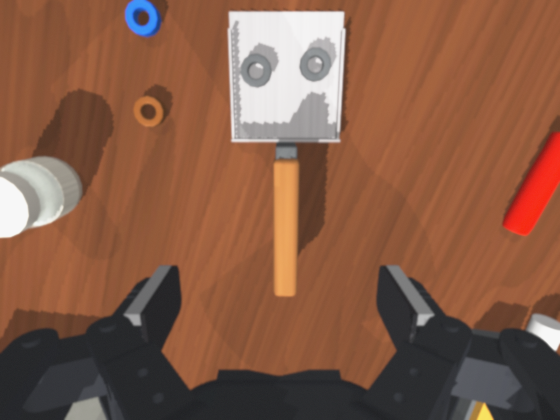

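Wrist view: the handle runs (286,160)–(285,296), between the open fingers, with both collars on the blade at (256,70) and (315,63). The blue ring, the brown ring and the bottle are all clear.

Run:
```python
from h import *
i=np.load("w1.npy"); c=dict(fx=i[0],fy=i[1],cx=i[2],cy=i[3],world_from_camera=np.load("w1M.npy"))
f=cv2.imread("pics/w1.png")[:,:,::-1].copy(); g=np.zeros_like(f); g[140:310,250:330]=f[140:310,250:330]
b=cv2.boxPoints(cv2.minAreaRect(handle(g))); P=np.array([onz("wrist",p,.057,c)[:2] for p in b]); print(b.round(0).tolist(),P.round(4).tolist())
L=[onz("wrist",p,.002,c)[:2].round(4) for p in [(229,12),(344,12)]]; print("lip",L)
m=P.mean(0); 
for k in range(2):
    d=P[k+1]-P[k]; print(np.linalg.norm(d).round(4),np.degrees(np.arctan2(d[1],d[0])).round(1)%180)
print("mid",m)
```

```text
[[274.0, 162.0], [297.0, 162.0], [297.0, 296.0], [274.0, 296.0]] [[0.5139, -0.1778], [0.532, -0.1722], [0.5709, -0.2919], [0.5504, -0.2983]]
lip [array([ 0.44  , -0.0724]), array([ 0.536 , -0.0429])]
0.019 17.1
0.1259 108.0
mid [ 0.54180957 -0.23505299]
```

>>> {"name": "play_rows", "arguments": {
  "rows": [0,0,0,0,6.5,25,-1,0,0,0,0,0,35,-1,0,0,0,0,0,40,-1,0,0,0,0,0,33,-1,0,0,0,0,0,30,-1]
}}

```text
time_s: 3.15
position: [0.5318, -0.2032, 0.0352]
tcp_rot: [[-0.294, 0.956, -0.0], [0.956, 0.294, 0.0], [0.0, -0.0, -1.0]]
wrist_force: [-0.6, 0.6, 0.7]
finger_gap: 0.085
grasp_force: 0.0
```

>>> {"name": "play_rows", "arguments": {
  "rows": [0,0,0,0,0,0,-0.5,0,0,0,0,0,0,0,0,0,0,0,0,0,0.3,0,0,0,0,0,0,0.6,0,0,0,0,0,0,1],
  "newtons": 110
}}

```text
time_s: 3.65
position: [0.5334, -0.2043, 0.0388]
tcp_rot: [[-0.296, 0.955, 0.003], [0.955, 0.296, -0.003], [-0.003, 0.002, -1.0]]
wrist_force: [-0.6, 0.5, 7.9]
finger_gap: 0.0203
grasp_force: 108.7
```

>>> {"name": "play_rows", "arguments": {
  "rows": [0,0,0,0,0,0,1,0,0,0,0,0,0,1,0,0,0,0,0,0,1,0,0,0,0,0,0,1,0,0,0,0,0,0,1]
}}

```text
time_s: 4.15
position: [0.5334, -0.2043, 0.0388]
tcp_rot: [[-0.296, 0.955, 0.003], [0.955, 0.296, -0.002], [-0.003, 0.002, -1.0]]
wrist_force: [-0.8, 0.3, 7.1]
finger_gap: 0.0204
grasp_force: 108.6
```

>>> {"name": "play_rows", "arguments": {
  "rows": [0,0,0,0,0,-4,1,0,0,0,0,0,-6,1,0,0,0,0,0,-9,1,0,0,0,0,0,-12,1,0,0,0,0,0,-14,1]
}}

```text
time_s: 4.65
position: [0.5316, -0.2031, 0.0821]
tcp_rot: [[-0.296, 0.955, -0.0], [0.955, 0.296, 0.0], [0.0, -0.0, -1.0]]
wrist_force: [0.8, 0.8, -3.4]
finger_gap: 0.0202
grasp_force: 107.7
```

>>> {"name": "play_rows", "arguments": {
  "rows": [0,0,0,0,0,-14,1,0,0,0,0,0,-14,1,0,0,0,0,0,-12,1,0,0,0,0,0,-8,1,0,0,0,0,0,-4,1]
}}

```text
time_s: 5.15
position: [0.5322, -0.2035, 0.1345]
tcp_rot: [[-0.296, 0.955, 0.001], [0.955, 0.296, -0.001], [-0.001, 0.001, -1.0]]
wrist_force: [-0.5, -0.1, -4.0]
finger_gap: 0.0201
grasp_force: 107.7
```

>>> {"name": "play_rows", "arguments": {
  "rows": [0,0,0,0,0,0,1,0,0,0,0,0,0,1,0,0,0,0,0,0,1,0,0,0,0,0,0,1,0,0,0,0,0,0,1]
}}

```text
time_s: 5.65
position: [0.5316, -0.2031, 0.1329]
tcp_rot: [[-0.296, 0.955, -0.001], [0.955, 0.296, 0.0], [0.001, -0.001, -1.0]]
wrist_force: [-0.5, 1.1, -3.5]
finger_gap: 0.0203
grasp_force: 107.7
```

Run:
```python
from h import *
o=robot.observe(); I={}
for n in ("wrist","side"):
    f=robot.grab_frame(n); cv2.imwrite(f"pics/{n}2.png",f[:,:,::-1]); I[n]=f[:,:,::-1]
c=robot.get_calibration("wrist"); np.save("w2.npy",np.array([c["fx"],c["fy"],c["cx"],c["cy"]])); np.save("w2M.npy",c["world_from_camera"])
cv2.imwrite("pics/both2.png",np.hstack([cv2.resize(I["wrist"],(400,300)),cv2.resize(I["side"],(400,300))]))
print(o["time_s"],o["position"].round(4),o["tcp_rot"].round(4).tolist(),o["joint_pos"].round(1),o["wrist_force"].round(1),o["moment"].round(2))
```

```text
5.65 [ 0.5316 -0.2031  0.1329] [[-0.2963, 0.9551, -0.0007], [0.9551, 0.2963, 0.0004], [0.0006, -0.0005, -1.0]] [-33.1  14.2  98.2  -0.   67.7 -50.3] [-0.5  1.1 -3.5] [-0.16 -0.07 -0.01]
```

View pics/both2.png

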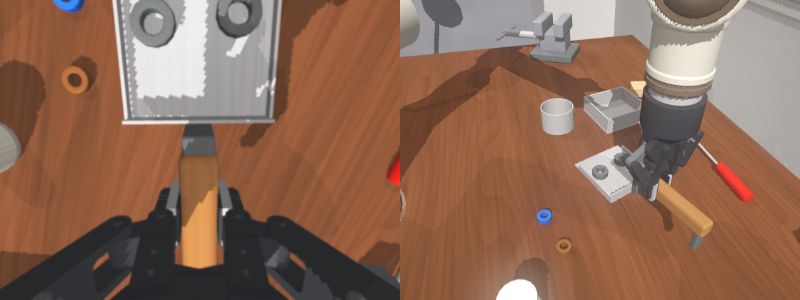

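Left: wrist view with both collars on the lifted blade, at (152,20) and (238,15). Right: side view showing the shovel lifted and looking roughly level. Next I align to the tray and stand off short of it.

>>> {"name": "play_rows", "arguments": {
  "rows": [0,0,0.15,0,0,0,1,0,0,0.25,0,0,0,1,0,0,0.22,0,0,0,1,0,0,0.15,0,0,0,1,0,0,0,2,3,0,1]
}}

```text
time_s: 6.25
position: [0.5343, -0.2007, 0.1333]
tcp_rot: [[-0.217, 0.976, -0.0], [0.976, 0.217, -0.0], [-0.0, -0.0, -1.0]]
wrist_force: [0.0, 1.3, -3.9]
finger_gap: 0.0203
grasp_force: 107.7
```

>>> {"name": "play_rows", "arguments": {
  "rows": [0,0,0,4,6,0,1,0,0,0,6,9,0,1,0,0,0,8.5,12,0,1,0,0,0,10,14,0,1,0,0,0,10.5,15,0,1]
}}

```text
time_s: 6.75
position: [0.5816, -0.1488, 0.1333]
tcp_rot: [[-0.219, 0.976, 0.0], [0.976, 0.219, 0.0], [0.0, 0.0, -1.0]]
wrist_force: [-0.3, -0.0, -4.6]
finger_gap: 0.0206
grasp_force: 107.7
```

>>> {"name": "play_rows", "arguments": {
  "rows": [0,0,0,10.5,15,0,1,0,0,0,10.5,15,0,1,0,0,0,10.5,15,0,1,0,0,0,10.5,15,0,1,0,0,0,10,14,0,1]
}}

```text
time_s: 7.25
position: [0.6424, -0.082, 0.1332]
tcp_rot: [[-0.219, 0.976, -0.0], [0.976, 0.219, 0.0], [0.0, -0.0, -1.0]]
wrist_force: [2.1, 0.1, -3.7]
finger_gap: 0.0201
grasp_force: 107.8
```

>>> {"name": "play_rows", "arguments": {
  "rows": [0,0,0,8.5,12,0,1,0,0,0,6.5,9,0,1,0,0,0,4.5,6,0,1,0,0,0,3,4,0,1,0,0,0,1,2,0,1]
}}

```text
time_s: 7.75
position: [0.6685, -0.0531, 0.1332]
tcp_rot: [[-0.218, 0.976, -0.0], [0.976, 0.218, -0.0], [0.0, -0.0, -1.0]]
wrist_force: [0.2, 0.1, -3.8]
finger_gap: 0.0204
grasp_force: 107.7
```

>>> {"name": "play_rows", "arguments": {
  "rows": [0,0,0,0,0,0,1,0,0,0,0,0,0,1,0,0,0,0,0,0,1,0,0,0,0,0,0,1,0,0,0,0,0,0,1]
}}

```text
time_s: 8.25
position: [0.6683, -0.0535, 0.1334]
tcp_rot: [[-0.218, 0.976, 0.0], [0.976, 0.218, -0.0], [-0.0, 0.0, -1.0]]
wrist_force: [0.5, -0.9, -4.2]
finger_gap: 0.0201
grasp_force: 107.8
```

Run:
```python
from h import *
o=robot.observe(); I={}
for n in ("top","side"):
    f=robot.grab_frame(n); cv2.imwrite(f"pics/{n}3.png",f[:,:,::-1]); I[n]=f[:,:,::-1]
a=cv2.resize(I["top"][100:290,90:340],(395,300)); b=cv2.resize(I["side"][100:290,200:450],(395,300))
cv2.imwrite("pics/both3.png",np.vstack([np.hstack([cv2.resize(I["top"][110:235,100:260],(400,312),interpolation=2),cv2.resize(I["side"][110:235,240:400],(400,312),interpolation=2)]),np.hstack([cv2.resize(I["top"],(384,288)),cv2.resize(I["side"],(416,288))])]))
print(o["time_s"],o["position"].round(4),o["tcp_rot"].round(4).tolist(),o["joint_pos"].round(1),o["wrist_force"].round(1),o["moment"].round(2))
```

```text
8.25 [ 0.6683 -0.0535  0.1334] [[-0.2182, 0.9759, 0.0], [0.9759, 0.2182, -0.0], [-0.0, 0.0, -1.0]] [-14.9  28.1  80.1  -0.   71.8 -27.5] [ 0.5 -0.9 -4.2] [-0.13 -0.    0.02]
```

View pics/both3.png

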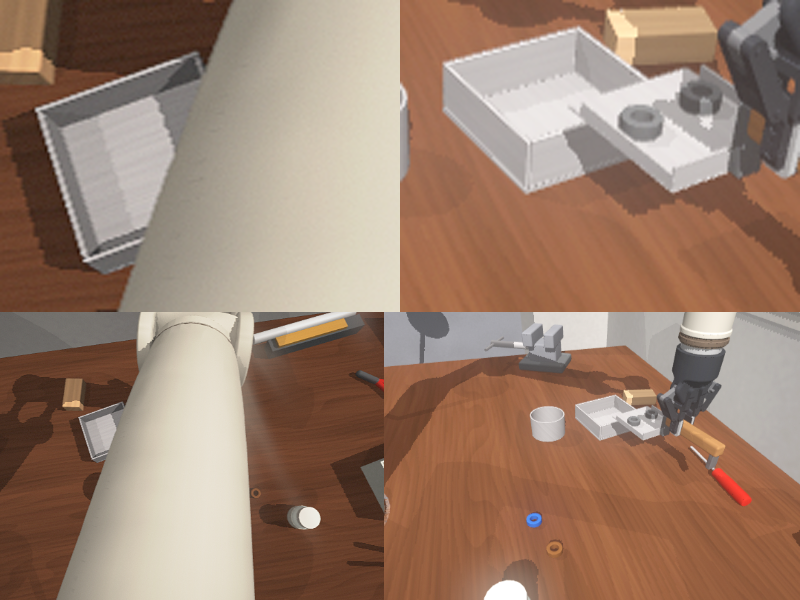

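Side crop: lip corners at crop (574,106) and (685,68), with both collars still on the blade. Tray near-rim corner at (528,140), left corner at (443,65), far corner at (578,30). The tray is in its original place.

Run:
```python
from h import *
px=lambda x,y:(240+(x-400)/2.5,110+y/2.5)
for q,w in (((574,106),(.5863,.0839)),((685,68),(.6839,.1057))):
    o,d=ray("side",px(*q)); s=np.array(w)
    # z where ray comes horizontally nearest the expected corner
    t=np.dot(s-o[:2],d[:2])/np.dot(d[:2],d[:2]); print("lip",(o+t*d).round(4), [onz("side",px(*q),z)[:2].round(4).tolist() for z in (.08,.095)])
for q in ((443,65),(528,140),(578,30)): print("rim",onz("side",px(*q),.045).round(4))
```

```text
lip [0.5891 0.0827 0.095 ] [[0.5988, 0.1051], [0.5891, 0.0827]]
lip [0.6815 0.1071 0.0954] [[0.6952, 0.131], [0.6818, 0.1076]]
rim [0.5445 0.2433 0.045 ]
rim [0.5734 0.1239 0.045 ]
rim [0.6681 0.268  0.045 ]
```

>>> {"name": "play_rows", "arguments": {
  "rows": [0,0,0,3,1,0,1,0,0,0,6,1,0,1,0,0,0,9,1,0,1,0,0,0,9,0,0,1,0,0,0,7,0,0,1]
}}

```text
time_s: 8.85
position: [0.6636, -0.0181, 0.1332]
tcp_rot: [[-0.219, 0.976, -0.0], [0.976, 0.219, 0.0], [0.0, -0.0, -1.0]]
wrist_force: [-0.2, 0.1, -4.8]
finger_gap: 0.0202
grasp_force: 107.7
```

>>> {"name": "play_rows", "arguments": {
  "rows": [0,0,0,4,0,3,1,0,0,0,1,0,6,1,0,0,0,0,0,9,1,0,0,0,0,0,9,1,0,0,0,0,0,8,1]
}}

```text
time_s: 9.35
position: [0.6623, -0.0148, 0.0968]
tcp_rot: [[-0.218, 0.976, -0.001], [0.976, 0.218, 0.0], [0.001, -0.001, -1.0]]
wrist_force: [0.2, -0.9, -4.5]
finger_gap: 0.02
grasp_force: 107.8
```

>>> {"name": "play_rows", "arguments": {
  "rows": [0,0,0,0,0,5,1,0,0,0,0,0,3,1,0,0,0,0,0,1,1,0,0,0,0,0,0,1,0,0,0,0,0,0,1]
}}

```text
time_s: 9.85
position: [0.6632, -0.0146, 0.0898]
tcp_rot: [[-0.218, 0.976, 0.001], [0.976, 0.218, -0.0], [-0.0, 0.001, -1.0]]
wrist_force: [0.1, -0.6, -4.6]
finger_gap: 0.0202
grasp_force: 107.8
```

Run:
```python
from h import *
o=robot.observe(); f=robot.grab_frame("side"); cv2.imwrite("pics/side4.png",f[:,:,::-1])
cv2.imwrite("pics/s4c.png",cv2.resize(f[100:220,240:400,::-1],(800,600),interpolation=2))
print(o["time_s"],o["position"].round(4),o["tcp_rot"].round(4).tolist(),o["joint_pos"].round(1),o["wrist_force"].round(1),o["moment"].round(2))
```

```text
9.85 [ 0.6632 -0.0146  0.0898] [[-0.2184, 0.9759, 0.0009], [0.9759, 0.2184, -0.0002], [-0.0004, 0.0008, -1.0]] [-11.7  29.9  82.9  -0.   67.1 -24.3] [ 0.1 -0.6 -4.6] [-0.17 -0.07  0.01]
```

View pics/s4c.png

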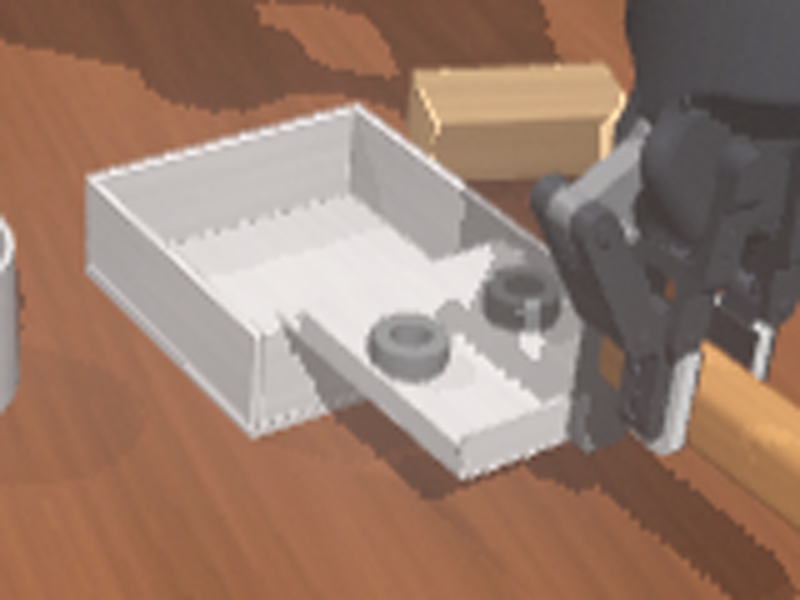

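Side crop: the lip's near corner at (285,315) sits just above the rim near its corner (260,330). Both collars are on the blade, at (410,345) and (520,295). I go 2 mm further in, then press down gently.

>>> {"name": "play_rows", "arguments": {
  "rows": [0,0,0,2,0,1,1,0,0,0,0,0,1.5,1,0,0,0,0,0,1.5,1,0,0,0,0,0,1,1,0,0,0,0,0,0,1]
}}

```text
time_s: 10.4
position: [0.6621, -0.0126, 0.0839]
tcp_rot: [[-0.218, 0.976, -0.001], [0.976, 0.218, 0.0], [0.0, -0.001, -1.0]]
wrist_force: [0.0, 0.7, -3.7]
finger_gap: 0.0205
grasp_force: 107.7
```

>>> {"name": "play_rows", "arguments": {
  "rows": [0,0,0,0,0,1,1,0,0,0,0,0,1,1,0,0,0,0,0,1,1,0,0,0,0,0,0,1,0,0,0,0,0,0,1]
}}

```text
time_s: 10.9
position: [0.6628, -0.0128, 0.082]
tcp_rot: [[-0.218, 0.976, 0.001], [0.976, 0.218, -0.0], [-0.0, 0.001, -1.0]]
wrist_force: [-0.4, -2.3, 0.8]
finger_gap: 0.0201
grasp_force: 108.5
```

Contact: about 5 N on the rim at the expected height. Now I tip about the lip.

>>> {"name": "play_rows", "arguments": {
  "rows": [0,-0.3,0,1.2,0,-4,1,0,-0.5,0,2,0,-8,1,0,-0.5,0,2,0,-8,1,0,-0.4,0,1.6,0,-6.4,1,0,0,0,0,0,0,1]
}}

```text
time_s: 11.4
position: [0.6614, -0.003, 0.1087]
tcp_rot: [[-0.216, 0.975, 0.042], [0.96, 0.22, -0.173], [-0.178, 0.003, -0.984]]
wrist_force: [1.4, 0.3, 0.8]
finger_gap: 0.0201
grasp_force: 108.4
```

```bash
cat >> h.py <<'E'
def lip():
    o=robot.observe(); R=o["tcp_rot"]; print(o["time_s"],"lip",(o["position"]+R@[.152,0,.0388]).round(4),"tilt",np.degrees(np.arcsin(-R[2,0])).round(1),"F",o["wrist_force"].round(1),"M",o["moment"].round(2),"j",o["joint_pos"].round(0)); return o
E
python3 -c "
from h import *
lip()"
```

```text
11.4 lip [0.6301 0.1363 0.0435] tilt 10.2 F [1.4 0.3 0.8] M [ 0.47  0.03 -0.02] j [ -6.  27.  85. -11.  65. -15.]
```

>>> {"name": "play_rows", "arguments": {
  "rows": [0,-0.3,0,1.2,0,-4.8,1,0,-0.4,0,1.6,0,-6.4,1,0,-0.4,0,1.6,0,-6.4,1,0,-0.4,0,1.6,0,-6.4,1,0,0,0,0,0,0,1]
}}

```text
time_s: 11.9
position: [0.6586, 0.0081, 0.1299]
tcp_rot: [[-0.207, 0.976, 0.074], [0.922, 0.22, -0.32], [-0.328, 0.002, -0.945]]
wrist_force: [0.6, 0.1, 1.1]
finger_gap: 0.0202
grasp_force: 108.6
```

```bash
python3 -c "
from h import *
lip()"
```

```text
11.9 lip [0.63   0.1358 0.0434] tilt 19.1 F [0.6 0.1 1.1] M [ 0.87  0.13 -0.06] j [ -2.  26.  86. -21.  65.  -6.]
```

>>> {"name": "play_rows", "arguments": {
  "rows": [0,-0.4,0,1.6,0,-6.4,1,0,-0.4,0,1.6,0,-6.4,1,0,-0.4,0,1.6,0,-6.4,1,0,-0.4,0,1.6,0,-6.4,1,0,0,0,0,0,0,1]
}}

```text
time_s: 12.4
position: [0.6551, 0.0233, 0.1507]
tcp_rot: [[-0.192, 0.976, 0.107], [0.856, 0.22, -0.469], [-0.481, 0.002, -0.877]]
wrist_force: [0.7, 1.1, 3.1]
finger_gap: 0.0205
grasp_force: 108.7
```

>>> {"name": "play_rows", "arguments": {
  "rows": [0,-0.4,0,1.6,0,-6.3,1,0,-0.4,0,1.6,0,-6.3,1,0,-0.4,0,1.6,0,-6.3,1,0,0,0,0,0,0,1,0,0,0,0,0,0,1]
}}

```text
time_s: 12.9
position: [0.6522, 0.0361, 0.1643]
tcp_rot: [[-0.176, 0.976, 0.129], [0.791, 0.219, -0.572], [-0.586, 0.001, -0.81]]
wrist_force: [-1.5, 2.3, 5.5]
finger_gap: 0.0201
grasp_force: 109.0
```

>>> {"name": "play_rows", "arguments": {
  "rows": [0,0,0,0,0,0,1,0,0,0,0,0,0,1,0,0,0,0,0,0,1,0,0,0,0,0,0,1,0,0,0,0,0,0,1]
}}

```text
time_s: 13.4
position: [0.6521, 0.0359, 0.1641]
tcp_rot: [[-0.176, 0.976, 0.129], [0.791, 0.218, -0.572], [-0.587, 0.002, -0.81]]
wrist_force: [0.3, 1.8, 5.2]
finger_gap: 0.0204
grasp_force: 109.1
```

Run:
```python
from h import *
lip()
f=robot.grab_frame("side"); cv2.imwrite("pics/s5c.png",cv2.resize(f[80:230,220:420,::-1],(800,600),interpolation=2))
```

```text
13.4 lip [0.6304 0.1339 0.0436] tilt 35.9 F [0.3 1.8 5.2] M [1.26 0.02 0.09] j [  8.  27.  85. -39.  70.  10.]
```

View pics/s5c.png

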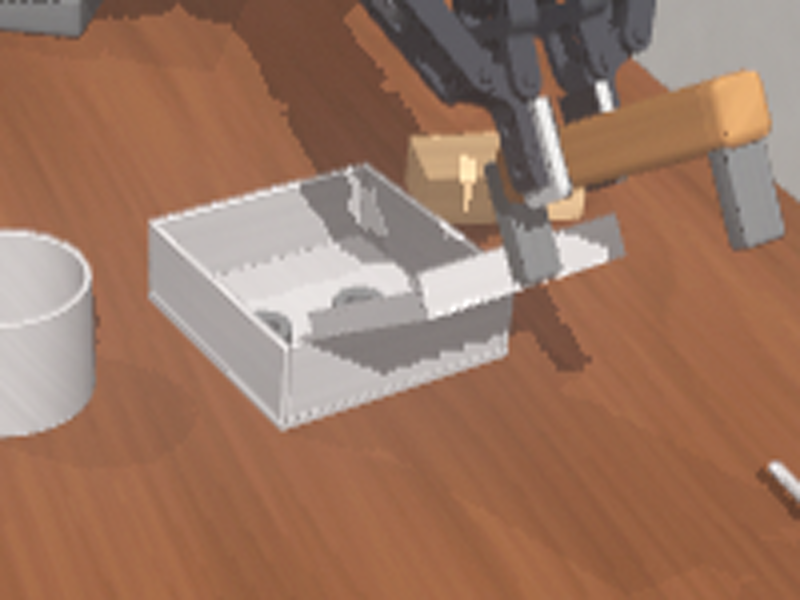

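Side crop: both collars seem to be in the tray, at (270,325) and (355,298), with the lip on the rim. One wrist look to make sure the blade is empty.

Run:
```python
from h import *
f=robot.grab_frame("wrist"); cv2.imwrite("pics/w6.png",f[:,:,::-1])
```

```text
(no output)
```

View pics/w6.png

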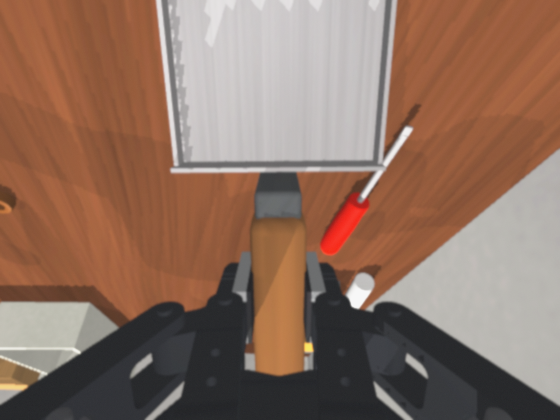

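The visible part of the blade is empty. I tip slightly more, lift straight up, and compare the collars' pixels in the side view before and after.

>>> {"name": "play_rows", "arguments": {
  "rows": [0,-0.3,0,1.2,0,-4.6,1,0,-0.3,0,1.2,0,-4.6,1,0,0,0,0,0,0,1,0,0,0,0,0,0,1,0,0,0,0,0,0,1]
}}

```text
time_s: 14.0
position: [0.6506, 0.0426, 0.1708]
tcp_rot: [[-0.167, 0.976, 0.14], [0.752, 0.218, -0.622], [-0.638, 0.001, -0.77]]
wrist_force: [-0.4, 0.5, 5.7]
finger_gap: 0.0204
grasp_force: 109.1
```

>>> {"name": "play_rows", "arguments": {
  "rows": [0,0,0,-3,0,-4,1,0,0,0,-6,0,-8,1,0,0,0,-6,0,-8,1,0,0,0,-5,0,-6,1,0,0,0,0,0,0,1]
}}

```text
time_s: 14.5
position: [0.6504, 0.0443, 0.2044]
tcp_rot: [[-0.167, 0.976, 0.141], [0.752, 0.218, -0.622], [-0.638, 0.003, -0.77]]
wrist_force: [-0.0, -0.1, -2.5]
finger_gap: 0.0204
grasp_force: 108.1
```

Run:
```python
from h import *
lip()
f=robot.grab_frame("side"); t=robot.grab_frame("top")[:,:,::-1]
a=cv2.resize(f[90:210,230:390,::-1],(800,600),interpolation=2); a=cv2.resize(a,(533,400))
cv2.imwrite("pics/s7c.png",np.hstack([a,cv2.resize(t[110:240,90:180],(260,400))]))
```

```text
14.5 lip [0.6305 0.1345 0.0775] tilt 39.6 F [-0.  -0.1 -2.5] M [ 0.58  0.17 -0.  ] j [ 10.  25.  84. -42.  74.  11.]
```

View pics/s7c.png

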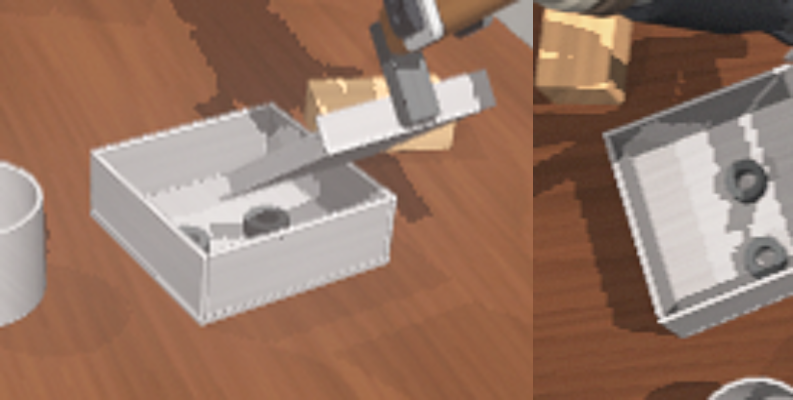

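Both collars are inside the tray, at crop (265,222) and (195,238) in the side view and both visible on the tray floor in the top view at (745,180) and (768,257). The shovel is empty. I back off, level it and return to its original place.

>>> {"name": "play_rows", "arguments": {
  "rows": [0,0,0,-10,0,0,1,0,0,0,-25,0,0,1,0,0,0,-30,0,0,1,0,0,0,-30,0,0,1,0,0,0,-20,0,0,1]
}}

```text
time_s: 15.1
position: [0.6693, -0.0444, 0.2778]
tcp_rot: [[-0.167, 0.976, 0.139], [0.751, 0.217, -0.623], [-0.638, 0.001, -0.77]]
wrist_force: [-0.7, -0.5, -2.6]
finger_gap: 0.0201
grasp_force: 108.1
```

>>> {"name": "play_rows", "arguments": {
  "rows": [0,0.9,0,0,0,0,1,0,1,0,0,0,0,1,0,1,0,0,0,0,1,0,1,0,0,0,0,1,0,1,0,0,0,0,1]
}}

```text
time_s: 15.6
position: [0.6688, -0.0429, 0.2765]
tcp_rot: [[-0.215, 0.976, 0.038], [0.961, 0.219, -0.17], [-0.174, 0.0, -0.985]]
wrist_force: [0.5, -1.1, -2.7]
finger_gap: 0.02
grasp_force: 107.9
```

>>> {"name": "play_rows", "arguments": {
  "rows": [0,1,0,0,0,0,1,0,0.7,0,0,0,0,1,0,0,0,-10,-15,0,1,0,0,0,-20,-27,10,1,0,0,0,-25,-35,10,1]
}}

```text
time_s: 16.1
position: [0.6054, -0.1138, 0.2557]
tcp_rot: [[-0.22, 0.975, 0.0], [0.975, 0.22, -0.002], [-0.002, -0.0, -1.0]]
wrist_force: [-0.3, -1.2, -2.8]
finger_gap: 0.0196
grasp_force: 108.2
```

>>> {"name": "play_rows", "arguments": {
  "rows": [0,0,0,-25,-35,20,1,0,0,0,-23,-35,20,1,0,0,0,-20,-20,20,1,0,0,0,0,0,20,1,0,0,0,0,0,0,1]
}}

```text
time_s: 16.6
position: [0.53, -0.1989, 0.1726]
tcp_rot: [[-0.217, 0.976, -0.006], [0.976, 0.217, 0.003], [0.004, -0.006, -1.0]]
wrist_force: [-0.6, 0.5, -3.5]
finger_gap: 0.0201
grasp_force: 108.2
```

Run:
```python
from h import *
o=lip();print(o["position"],o["tcp_rot"].round(4).tolist())
f=robot.grab_frame("side"); cv2.imwrite("pics/side8.png",f[:,:,::-1])
```

```text
16.6 lip [ 0.4968 -0.0504  0.1344] tilt -0.2 F [-0.6  0.5 -3.5] M [-0.02  0.05 -0.01] j [-33.  11.  97.  -0.  72. -45.]
[ 0.53000254 -0.19885649  0.17264858] [[-0.2169, 0.9762, -0.0063], [0.9762, 0.2169, 0.0026], [0.0039, -0.0055, -1.0]]
```

>>> {"name": "play_rows", "arguments": {
  "rows": [0,0,0,0,0,20,1,0,0,0,0,0,35,1,0,0,0,0,0,35,1,0,0,0,0,0,25,1,0,0,0,0,0,10,1]
}}

```text
time_s: 17.15
position: [0.5323, -0.1978, 0.0494]
tcp_rot: [[-0.22, 0.975, -0.003], [0.975, 0.22, 0.001], [0.002, -0.002, -1.0]]
wrist_force: [0.4, 0.5, -3.7]
finger_gap: 0.0197
grasp_force: 108.3
```

>>> {"name": "play_rows", "arguments": {
  "rows": [0,0,0,0,0,3,1,0,0,0,0,0,2,1,0,0,0,0,0,1,1,0,0,0,0,0,1,1,0,0,0,0,0,0,1]
}}

```text
time_s: 17.65
position: [0.5333, -0.199, 0.0446]
tcp_rot: [[-0.218, 0.976, 0.001], [0.976, 0.218, -0.001], [-0.001, 0.001, -1.0]]
wrist_force: [-0.2, -0.2, -4.1]
finger_gap: 0.0198
grasp_force: 108.3
```

Run:
```python
from h import *
lip()
```

```text
17.65 lip [ 0.5002 -0.0507  0.0057] tilt 0.1 F [-0.2 -0.2 -4.1] M [-0.1  -0.03 -0.03] j [-33.  21. 101.  -0.  58. -45.]
```

>>> {"name": "play_rows", "arguments": {
  "rows": [0,0,0,0,0,2,1,0,0,0,0,0,2,1,0,0,0,0,0,1,1,0,0,0,0,0,1,1,0,0,0,0,0,0,1]
}}

```text
time_s: 18.15
position: [0.5334, -0.199, 0.0388]
tcp_rot: [[-0.219, 0.976, 0.001], [0.976, 0.219, -0.001], [-0.001, 0.001, -1.0]]
wrist_force: [-1.7, 1.7, 4.7]
finger_gap: 0.02
grasp_force: 109.6
```

>>> {"name": "play_rows", "arguments": {
  "rows": [0,0,0,0,0,0.5,1,0,0,0,0,0,0.5,1,0,0,0,0,0,0,1,0,0,0,0,0,0,1,0,0,0,0,0,0,1]
}}

```text
time_s: 18.65
position: [0.5337, -0.1991, 0.0388]
tcp_rot: [[-0.219, 0.976, 0.001], [0.976, 0.219, -0.001], [-0.001, 0.001, -1.0]]
wrist_force: [-4.7, 2.4, 11.6]
finger_gap: 0.0201
grasp_force: 110.6
```

>>> {"name": "play_rows", "arguments": {
  "rows": [0,0,0,0,0,-1.5,1,0,0,0,0,0,0,1,0,0,0,0,0,0,0.3,0,0,0,0,0,0,0,0,0,0,0,0,0,-0.4],
  "newtons": 20
}}

```text
time_s: 19.15
position: [0.5328, -0.1987, 0.0381]
tcp_rot: [[-0.218, 0.976, -0.0], [0.976, 0.218, 0.0], [0.0, -0.0, -1.0]]
wrist_force: [0.1, 0.0, 0.3]
finger_gap: 0.0558
grasp_force: 0.0
```

>>> {"name": "play_rows", "arguments": {
  "rows": [0,0,0,0,0,0,-1,0,0,0,0,0,0,-1,0,0,0,0,0,0,-1,0,0,0,0,0,0,-1,0,0,0,0,0,-5,-1]
}}

```text
time_s: 19.65
position: [0.5323, -0.1983, 0.0428]
tcp_rot: [[-0.218, 0.976, -0.001], [0.976, 0.218, 0.001], [0.001, -0.001, -1.0]]
wrist_force: [-0.1, 0.1, -0.5]
finger_gap: 0.0855
grasp_force: 0.0
```

>>> {"name": "play_rows", "arguments": {
  "rows": [0,0,0,0,0,-15,-1,0,0,0,0,0,-30,-1,0,0,0,0,0,-45,-1,0,0,0,0,0,-45,-1,0,0,0,0,0,-15,-1]
}}

```text
time_s: 20.15
position: [0.5356, -0.2003, 0.2008]
tcp_rot: [[-0.219, 0.976, 0.009], [0.976, 0.219, -0.006], [-0.008, 0.008, -1.0]]
wrist_force: [0.8, -0.6, 1.3]
finger_gap: 0.0853
grasp_force: 0.0
```

Run:
```python
from h import *
o=lip(); print(o["finger_gap"])
c=robot.get_calibration("wrist"); f=robot.grab_frame("wrist"); s=robot.grab_frame("side")
g=np.zeros_like(f); g[120:320,240:340]=f[120:320,240:340]
b=cv2.boxPoints(cv2.minAreaRect(handle(g))); P=np.array([onz("wrist",p,.057,c)[:2] for p in b]); print(P.round(4).tolist())
a=cv2.imread("pics/side0.png")[:,:,::-1].astype(int); T=slice(120,185); print("tray diff vs start",[(abs(a[T,190:290]-s[T,190:290].astype(int)).max(2)>40).mean(), (abs(a[T,290:350]-s[T,290:350].astype(int)).max(2)>40).mean()])
cv2.imwrite("pics/side9.png",s[:,:,::-1]); cv2.imwrite("pics/fin.png",np.hstack([cv2.resize(f[:,:,::-1],(400,300)),cv2.resize(s[:,:,::-1],(400,300))]))
# foot height: compare lip/handle size
for k in range(2): print(np.linalg.norm(P[k+1]-P[k]).round(4))
```

```text
20.15 lip [ 0.5027 -0.0522  0.1608] tilt 0.4 F [ 0.8 -0.6  1.3] M [-0.03 -0.05  0.06] j [-33.  10.  95.   0.  74. -45.]
0.08533110107460176
[[0.517, -0.1697], [0.5356, -0.1653], [0.5652, -0.2876], [0.544, -0.2925]]
tray diff vs start [np.float64(0.1523076923076923), np.float64(0.8817948717948718)]
0.0191
0.1258
```

>>> {"name": "play_rows", "arguments": {
  "rows": [0,0,0,0,0,-40,-1,0,0,0,-30,-30,0,-1,0,0,0,-40,-40,0,-1,0,0,0,-45,-45,0,-1,0,0,0,-45,-45,0,-1]
}}

```text
time_s: 20.75
position: [0.428, -0.3615, 0.2311]
tcp_rot: [[-0.219, 0.976, -0.002], [0.976, 0.219, 0.003], [0.003, -0.001, -1.0]]
wrist_force: [1.9, 0.1, -0.1]
finger_gap: 0.0857
grasp_force: 0.0
```

>>> {"name": "play_rows", "arguments": {
  "rows": [0,0,0,-45,-45,0,-1,0,0,0,-30,-30,0,-1,0,0,0,0,0,0,-1,0,0,0,0,0,0,-1,0,0,0,0,0,0,-1]
}}

```text
time_s: 21.25
position: [0.3806, -0.4378, 0.232]
tcp_rot: [[-0.219, 0.976, -0.001], [0.976, 0.219, 0.003], [0.003, -0.0, -1.0]]
wrist_force: [0.2, -0.4, 0.0]
finger_gap: 0.0858
grasp_force: 0.0
```

Run:
```python
from h import *
o=lip()
t=robot.grab_frame("top"); s=robot.grab_frame("side")
t0=cv2.imread("pics/top0.png")[:,:,::-1]; s0=cv2.imread("pics/side0.png")[:,:,::-1]
E=lambda i:cv2.Canny(cv2.cvtColor(np.ascontiguousarray(i),cv2.COLOR_RGB2GRAY),60,150)
for n,a,b,(x,y,w,h) in (("top tray",t0,t,(108,126,102,98)),("side tray",s0,s,(250,118,104,70)),("tin",t0,t,(138,230,64,54))):
    r=cv2.matchTemplate(cv2.GaussianBlur(E(b)[y-9:y+h+9,x-9:x+w+9],(3,3),0),cv2.GaussianBlur(E(a)[y:y+h,x:x+w],(3,3),0),cv2.TM_CCOEFF_NORMED)
    m=cv2.minMaxLoc(r); print(n,"shift",np.array(m[3])-9,round(m[1],2))
# dark grey blobs (collars) in the tray, top view
h=cv2.cvtColor(t,cv2.COLOR_RGB2HSV); d=cv2.absdiff(t,t0).max(2)
k=((d>50)&(h[...,2]<140)&(h[...,1]<60)).astype(np.uint8)*255; k[:,:108]=0;k[:126]=0;k[224:]=0;k[:,210:]=0
n,l,st,ce=cv2.connectedComponentsWithStats(k)
for i in range(1,n):
    if st[i,4]>25: print("dark",ce[i].round(0),st[i,2:5],onz("top",ce[i],.012).round(3))
f=t; g=np.zeros_like(f); g[145:215,340:440]=f[145:215,340:440]
b=cv2.boxPoints(cv2.minAreaRect(handle(g))); P=np.array([onz("top",p,.055)[:2] for p in b]); print("handle",P.round(3).tolist())
hs=cv2.cvtColor(s,cv2.COLOR_RGB2HSV); 
m=cv2.inRange(h,(0,0,150),(180,60,255)); m2=np.zeros_like(m); m2[165:255,275:372]=m[165:255,275:372]
cs,_=cv2.findContours(m2,0,1); c=max(cs,key=cv2.contourArea); print("blade",[onz("top",p,.006)[:2].round(3).tolist() for p in cv2.approxPolyDP(c,4,True)[:,0]])
```

```text
21.25 lip [ 0.3472 -0.2894  0.1936] tilt -0.2 F [ 0.2 -0.4  0. ] M [-0.01 -0.04 -0.04] j [-61.  10.  91.   0.  79. -74.]
top tray shift [0 0] 0.76
side tray shift [-9 -9] 0.0
tin shift [0 0] 0.66
dark [201. 189.] [ 6 15 27] [0.583 0.125 0.012]
dark [172. 197.] [12  8 26] [0.576 0.182 0.012]
handle [[0.515, -0.229], [0.501, -0.314], [0.455, -0.303], [0.469, -0.219]]
blade [[0.572, -0.149], [0.544, -0.04], [0.449, -0.061], [0.476, -0.172]]
```

```bash
python3 -c "
from workcell import robot
print(robot.hand_in())"
```

```text
the job is handed in; nothing more can be done
None
```

I handed the job in at about 21 s: both collars slid into the square tray, the tray shows no shift in the top view, and the empty shovel lies flat on the bench, released, with the arm clear.

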